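# Draw the sculptor's depth gauge out to its marker clip and hold it

## Task

Get the depth gauge ready for checking the clay head: push its lock button all the way down to free the telescoping arm, then take the arm by its wooden grip and draw it out until the pointer on the scale is level with the marker clip. A spring pulls the arm back in, so finish still holding the grip, steady at the clip; do not push or shift the clay head or the other things on the table.

Things in the scene. Friction and masses are not known exactly. Their poses are not given: they have to be found in the camera images.
- gauge: Depth gauge, fixed: dark steel foot plate (400 x 110 x 12 mm), two grey posts and a level square aluminium sleeve (190 mm long, 34 mm wide, 110 to 140 mm above the table). Origin on the table right under the sleeve's open front end; x points out of the sleeve, the way the arm is drawn out; z up; y to the side where the rule lies.
- scale_zero (a point): First tick of the scale, where the pointer stands with the arm fully in (gauge x = 20 mm, y = 46 mm). The scale is on a flat steel rule beside the sleeve, 30 mm wide (gauge y 17 to 47 mm, x -60 to 190 mm), its top 121 mm above the table: a tick every 10 mm, a longer one every 50 mm. Axes as the gauge's.
- lock (a joint): How far the lock button is pushed down, in m: 0 up (locked), 0.008 fully down. It stays where it is left (about 2.5 N of friction, no return spring). A pin on it blocks the arm until it is down by 6 mm or more.
- lock_top (a point): Centre of the top of the lock button, a plain steel button 24 mm across standing on top of the sleeve, 55 mm behind the sleeve's front end (gauge x = -55 mm, y = 0). Its top is 160 mm above the table when up and 152 mm when fully down; a collar 34 mm across surrounds it, 146 mm above the table.
- boom (a joint): How far the telescoping arm is drawn out, in m: 0 fully in, 0.135 fully out. A return spring pulls it in with about 1.5 N when in and 3.5 N when fully out; let go, it runs back in. The pointer, grip and needle move with it along gauge x.
- grip (a point): Upright wooden grip on top of the arm: 26 mm along gauge x, 24 mm across (gauge y), 52 mm tall. This point is its centre, 160 mm above the table; it reaches from 134 to 186 mm; with the arm in it stands at gauge x = 20 mm, y = 0. Its axes are parallel to the gauge's.
- pointer (a point): Tip of the thin dark pointer that reaches sideways from the arm, beneath the grip, over the rule (gauge y = 46 mm, 123 mm above the table); along gauge x it is level with the middle of the grip.
- clip: Marker clip: small dark steel clip fixed on the outer edge of the rule, 8 mm along gauge x, 13 mm across, 22 mm tall, top 134 mm above the table, a fine white line on its middle. Origin under its centre; axes as the gauge's. It stands 60 to 115 mm along gauge x from the first tick (differs each time). The pointer passes it without touching.
- bust: Grey clay head, 160 mm tall, on a plywood board 120 mm square, standing free in front of the arm's needle, centred about 310 mm from the gauge's origin along gauge x. Origin under the board. Not to be moved. The needle (its tip 75 mm ahead of the pointer) does not reach it even with the arm fully out.
- study: Bystander: smaller grey clay head, 160 mm tall, on a 120 mm square board. Origin under the board.
- spatula: Bystander: spatula 190 mm long lying flat. Origin under its middle.
- loop: Bystander: wooden-handled wire loop tool about 170 mm long lying flat. Origin on its underside.
- clay: Bystander: lump of grey clay 90 x 60 x 45 mm. Origin under its centre.
- bowl: Bystander: grey bowl 110 mm across, 45 mm tall. Origin under its centre.
- jar: Bystander: glass jar with steel cap, 64 mm across, 85 mm tall. Origin under its centre.
- block: Bystander: wooden block 100 x 35 x 30 mm. Origin under its centre.

How it is judged:
On the way, in this order (a step that is already met when the one before it is completed fails the run):
1. the lock button is pushed down while the arm is still in (value of joint lock above 0.006 m and value of joint boom below 0.012 m), for 0.1 s.
2. the fingers draw the arm out by its grip (value of joint boom above 0.03 m and contact force between the fingers and boom above 0.8 N), for 0.1 s.
At the end, for the whole second after the job is handed in: The lock button is down (6 mm or more); the pointer is within 5 mm of the clip's middle along the rule and at rest (under 10 mm/s); the fingers still hold the grip between them (grasp point within 18 mm of its middle, seen from above); the clay head is within 10 mm of where it stood (x of pointer in the frame of clip between -0.005 and 0.005 m and velocity of joint boom between -0.01 and 0.01 m/s and value of joint lock above 0.006 m and contact force between the fingers and boom above 0.8 N and horizontal distance between the grasp point and grip below 0.018 m and distance of bust from where it was at the start of the episode below 0.01 m); the arm keeps its last pose, push and grip.
It fails at once if the clay head is pushed or shifted by 10 mm (distance of bust from where it was at the start of the episode above 0.01 m).
It fails at once if another thing on the table is shifted by 20 mm (distance of any of study, spatula, loop, clay, bowl, jar, block from where it was at the start of the episode above 0.02 m).
It also fails if it takes over 45 s, if anything falls off the work surface, if the arm or the gripper's body presses on something with over 40 N, if the wrist force passes 120 N, or if a joint passes its speed limit or range.

## Robot

A 7-joint arm with a two-finger parallel gripper is mounted at the origin on the work surface. World frame = base frame: x ahead of the robot, y to its left, z up, the work surface at z = 0. Lengths are in m, angles in rad, forces in N, time in s.
With the tool pointing down it reaches from about 0.35 to 0.9 m from the base axis. Payload 8.1 kg.
Tool frame: the origin (TCP) lies midway between the tips of the shut fingers; the grasp point (between the pads) lies arm.grasp_offset behind it (arm.grasp_offset is the distance from the TCP to the grasp point, in m); z points along the fingers, y is the line along which they close (so a half turn about z gives the same grasp; the last joint's range is limited). The gripper opens to 92 mm and grips with 3 to 60 N. Pads are 19 mm wide; open, the fingers measure 130 mm over their backs; the gripper's body (75 mm by 190 mm) begins 47 mm behind the grasp point.
Start: joints at [-1.274, 0.434, 0.025, 1.573, -0.012, 1.134, -0.075], TCP at [0.243, 0.576, 0.19] pointing down, gripper open.
Joint ranges: [-2.62, 2.62], [-0.44, 2.09], [-1.27, 1.32], [0.08, 2.57], [-1.32, 4.46], [0.12, 2], [-2.74, 2.74]. Speed limits (rad/s): [2.22, 2.22, 3.01, 3.01, 3.14, 3.14, 3.14].

## Interface

Orientations are given as a rotation vector (axis times angle).
In Python, from cell import observe, imaging, arm gives the robot as it stands.
- The arm moves only by the tool apply_moves, never from a script. Its argument "commands" is a list of rows, each a list of 5 numbers: the opening in per cent of the stroke, from 0 (shut) to 100 (fully open), then the shift along the world's x, y, z in units of 0.06 m (1.0 is 0.06 m), then the turn about the world's z in units of 0.5 rad (1.0 is 0.5 rad). A call has 1 to 12 rows; each row shifts and turns the commanded pose from where the row before left it; what a row does not reach is not made up. A row lasts 1/8 s, in which the tool goes at most 62.5 mm and 10.7 degrees, less where a joint would pass 70% of its speed; a pose out of reach is approached as far as the arm can. A call with a number of a shift or a turn outside -1 to 1 is refused whole. A call with a gripper value outside its range is refused whole. The fingers move at their own pace and stop on an object; "newtons" is the grip in N (left out, the last holds). Time passes only in rows, so rows that do not move let the fingers close. It gives the time, the measured TCP pose, the force, the opening and the grip force at its end, in the units of the state.
- observe(): the state, without advancing time (a new reading comes with each control period).
- imaging.get_image(name): name is "scene" or "top" or "wrist"; returns (picture, depth): 400x640x3 uint8, red, green, blue; 400x640 float32, m along the optical axis (not along the pixel's ray), 0 where there is no reading.
- imaging.camera_params(name): a dict with "camera_matrix" (3x3 intrinsics, pixels), "dist" ([k1, k2, p1, p2, k3] as OpenCV has them; the pictures are not rectified), "origin" and "rotation" of the camera in the world; the wrist camera has in their place "tool_from_camera" (4x4, takes a point from camera to tool coordinates, whose origin is the TCP and whose axes are the flange's). Camera axes: x right, y up, looking along -z (the intrinsics and any distortion apply to the point x, -y, -z); pixel columns grow to the right and rows downward; lengths in m; the calibration is good to about 2 mm. A picture is of the moment at which its call begins: read the wrist's pose just before it. camera_params takes no time and is no camera call.
- arm.sign_off(): hands the job in; it is judged then, once.
The state is a dict: "clock": time; "joints": joint angles; "dq": joint speeds; "joint_efforts": joint torques, N m; "position": TCP position; "ee_rot": TCP orientation; "force": force on the tool from outside, world axes, zero at the start; "ft_torque": the same for the moment, N m; "width": opening from 0.0 (shut) to 1.0 (fully open); "gripper_force": force on a finger pad.
Only numpy, scipy, OpenCV 4.12 (cv2) and the standard library are available. Lean on these libraries where they do the work, as an engineer would, in place of code of your own. Each camera call takes 0.05 s, during which the arm holds its last target. There are 200 camera calls.

## Working session

There is one attempt and no reset: what is moved stays moved. The work goes in short steps, Python scripts to look and compute and a tool call to move; the robot and the scene stay as the last step left them, time stands still between calls to the robot, and variables do not carry over. Pictures are saved under pics/ and viewed, at most 11 in all, crops included, and the job is handed in when it is done.

Besides the shell and the picture viewer there is one more tool, called after "Request:" as a command line: name --pt "numbers of a row" for each row, then --argument value for the rest. apply_moves: Moves the arm, as the interface text tells. Its arguments: {"type":"object","properties":{"commands":{"type":"array"},"newtons":{"type":"number"}},"required":["commands"]}

```bash
mkdir -p pics; ls
cat > h.py <<'E'
import numpy as np, cv2
from cell import observe, imaging, arm
def cam(name):
    p=imaging.camera_params(name); K=np.array(p["camera_matrix"]);d=np.array(p["dist"])
    if "origin" in p: R=np.array(p["rotation"]);t=np.array(p["origin"])
    else:
        T=np.array(p["tool_from_camera"]);s=observe();Rt=cv2.Rodrigues(np.array(s["ee_rot"],float))[0]
        R=Rt@T[:3,:3];t=Rt@T[:3,3]+np.array(s["position"])
    if R.size!=9: R=cv2.Rodrigues(R)[0]
    return K,d,R,t
def atz(c,u,v,z):
    K,d,R,t=c
    x,y=cv2.undistortPoints(np.array([[[u,v]]],float),K,d)[0,0]
    r=R@np.array([x,-y,-1.]); return t+r*(z-t[2])/r[2]
def proj(c,P):
    K,d,R,t=c; q=(np.atleast_2d(P)-t)@R; q=q*[1,-1,-1]
    return cv2.projectPoints(q,np.zeros(3),np.zeros(3),K,d)[0][:,0]
def grab(name,fn):
    c=cam(name); im,dep=imaging.get_image(name); cv2.imwrite("pics/"+fn,im[:,:,::-1]); np.savez("pics/"+fn+".npz",im=im,dep=dep); return c,im,dep
E
python3 - <<'E'
from h import *
print(observe(), getattr(arm,'grasp_offset',None))
for n in("scene","top"):
    c,im,d=grab(n,n+"0.png");print(n,c)
E
```

```text
pics
{'clock': 0.0, 'joints': array([-1.27358561,  0.43522798,  0.02494924,  1.57409242, -0.01161165,
        1.13400912, -0.07508952]), 'dq': array([ 7.30057586e-04, -1.30438707e-03,  1.26740618e-03,  2.02655257e-03,
        2.57911758e-04, -7.23720907e-04, -7.85685809e-05]), 'joint_efforts': array([-3.47540145e-04, -6.67849374e+01,  9.84478109e-01, -3.14449847e+01,
       -6.06440473e-02,  4.32820350e-02,  1.65571946e-04]), 'position': array([0.24309502, 0.57516316, 0.18924345]), 'ee_rot': array([-6.23873752e-01, -3.07882485e+00,  2.48189935e-03]), 'force': array([0.2783324 , 0.39899223, 0.01877799]), 'ft_torque': array([0.00353638, 0.03736955, 0.02848828]), 'gripper_force': 0.0, 'width': 0.9927603548221354} 0.0188
scene (array([[499.99215038,   0.        , 319.88285302],
       [  0.        , 499.99215038, 194.70325252],
       [  0.        ,   0.        ,   1.        ]]), array([-0.15209082,  0.        ,  0.        ,  0.        ,  0.        ]), array([[ 0.86817612, -0.42241137,  0.26045894],
       [ 0.49624479,  0.73541009, -0.46142509],
       [ 0.00336707,  0.52984963,  0.84808492]]), array([ 0.9164215 , -0.67970153,  1.54129179]))
top (array([[486.64300367,   0.        , 324.99449003],
       [  0.        , 486.64300367, 190.03975441],
       [  0.        ,   0.        ,   1.        ]]), array([-0.04382321,  0.        ,  0.        ,  0.        ,  0.        ]), array([[ 0.0135915 ,  0.98196095, -0.18859473],
       [-0.99983337,  0.01564526,  0.00940533],
       [ 0.01218628,  0.18843547,  0.98200996]]), array([0.22063256, 0.10114087, 1.50899217]))
```

View pics/top0.png

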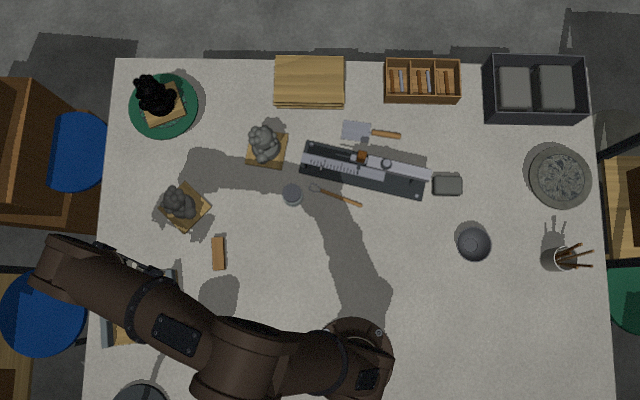

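View pics/scene0.png

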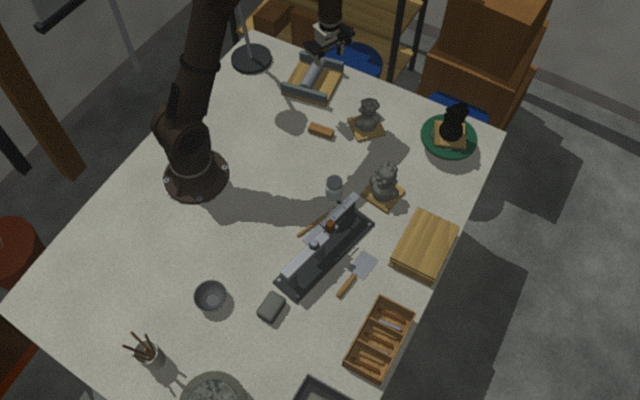

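The top view shows the gauge around (365,170), with the bust at (265,145) and the rule on the image's lower-left side of the sleeve. I'll enlarge both views.

Run:
```python
from h import *
a=cv2.imread("pics/top0.png")[125:210,290:440]; cv2.imwrite("pics/tc.png",cv2.resize(a,None,fx=5.2,fy=5.2,interpolation=cv2.INTER_CUBIC))
a=cv2.imread("pics/scene0.png")[185:305,265:385]; cv2.imwrite("pics/sc.png",cv2.resize(a,None,fx=5,fy=5,interpolation=cv2.INTER_CUBIC))
```

```text
(no output)
```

View pics/tc.png

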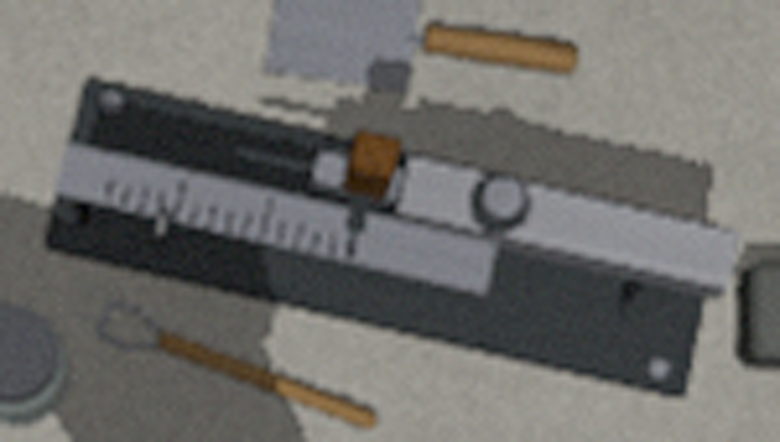

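View pics/sc.png

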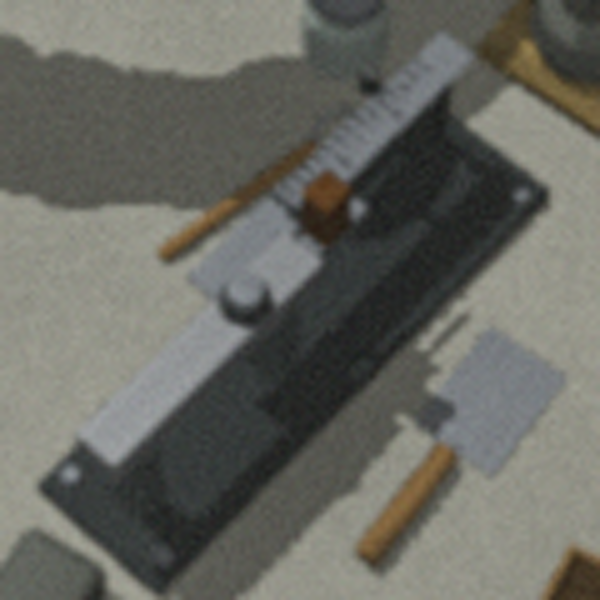

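The top crop shows the button top at (502,195), grip top at (377,150), pointer tip at (351,250) and the clip's white line at about (161,222). In the scene crop the button top is at (245,297), grip top at (328,187) and clip at (372,82).

Run:
```python
from h import *
from scipy.optimize import least_squares
ct=cam("top");cs=cam("scene")
T=lambda u,v:((u+.5)/5.2+290-.5,(v+.5)/5.2+125-.5)
S=lambda u,v:((u+.5)/5+265-.5,(v+.5)/5+185-.5)
# gauge pts
obs=[(ct,T(502,195),(-.055,0,.160)),(ct,T(377,150),(.02,0,.186)),(ct,T(351,250),(.02,.046,.123)),
(ct,T(487,293),(-.06,.047,.121)),(ct,T(65,145),(.19,.017,.121)),(ct,T(735,232),(-.19,-.017,.140)),(ct,T(722,293),(-.19,.017,.140)),
(cs,S(245,295),(-.055,0,.160)),(cs,S(328,187),(.02,0,.186)),(cs,S(190,278),(-.06,.047,.121)),(cs,S(474,55),(.19,.017,.121)),(cs,S(440,33),(.19,.047,.121)),(cs,S(80,440),(-.19,.017,.14)),(cs,S(115,467),(-.19,-.017,.14))]
def W(p,g): c,s=np.cos(p[2]),np.sin(p[2]);return np.array([p[0]+c*g[0]-s*g[1],p[1]+s*g[0]+c*g[1],g[2]])
f=lambda p:np.concatenate([proj(c,W(p,g))[0]-uv for c,uv,g in obs])
b=atz(ct,*T(377,150),.186)
r=least_squares(f,[b[0],b[1],1.4]);p=r.x
print(p,np.degrees(p[2]));print(np.round(f(p).reshape(-1,2),2))
print("button",W(p,(-.055,0,.16)),"grip",W(p,(.02,0,.16)))
for c,uv in((ct,T(161,215)),(cs,S(372,80))):
    w=atz(c,*uv,.134); d=w[:2]-p[:2];cc,s=np.cos(p[2]),np.sin(p[2]);print("clip gauge",cc*d[0]+s*d[1],-s*d[0]+cc*d[1])
```

```text
[ 0.5751799  -0.0330939   1.35404967] 77.58133155862197
[[ 0.42  0.19]
 [-0.32  0.58]
 [-0.55  1.81]
 [-0.12  0.19]
 [ 0.26 -0.19]
 [ 1.24 -0.29]
 [ 1.56 -0.87]
 [ 0.77 -1.24]
 [ 0.52  0.49]
 [-0.13 -0.22]
 [ 0.73  0.29]
 [ 0.69 -0.4 ]
 [-0.44 -1.16]
 [ 0.64  0.49]]
button [ 0.56335196 -0.08680702  0.16      ] grip [ 0.57948097 -0.01356185  0.16      ]
clip gauge 0.1275893953595906 0.047977719544578086
clip gauge 0.1221369038539627 0.05244307386330084
```

Request:
apply_moves --pt "0 0 0 0.8 0" --pt "0 0 0 0.8 0" --pt "0 0.4 -0.83 0 -0.28" --pt "0 0.4 -0.83 0 -0.28" --pt "0 0.4 -0.83 0 -0.28" --pt "0 0.4 -0.83 0 -0.28" --pt "0 0.4 -0.83 0 -0.28" --pt "0 0.4 -0.83 0 -0.28" --pt "0 0.4 -0.83 0 -0.28" --pt "0 0.4 -0.83 0 -0.28" --pt "0 0.4 -0.83 0 -0.28" --pt "0 0.4 -0.83 0 -0.25" --newtons 25

```text
clock: 1.6
position: [0.4836, 0.0761, 0.286]
ee_rot: [-2.45, -1.966, -0.0]
force: [1.4, 0.4, -0.3]
width: 0.006
gripper_force: 0.0
```

Request:
apply_moves --pt "0 0 0 0 0" --pt "0 0 0 0 0"

```text
clock: 1.85
position: [0.4829, 0.0782, 0.2857]
ee_rot: [-2.445, -1.972, 0.001]
force: [0.6, 0.0, -0.4]
width: 0.002
gripper_force: 0.0
```

Run:
```python
from h import *
c,im,d=grab("wrist","w1.png")
s=observe();R=cv2.Rodrigues(s["ee_rot"])[0]
print(s["position"],"ydir",np.degrees(np.arctan2(R[1,1],R[0,1])),"z",R[:,2],s["width"],s["clock"],s["force"])
```

```text
[0.48274542 0.07884669 0.28574338] ydir -12.141767715702555 z [-8.01811007e-04  2.55739445e-04 -9.99999646e-01] -0.0008781046576543243 1.9 [-0.80770868  0.05096268 -0.47007351]
```

View pics/w1.png

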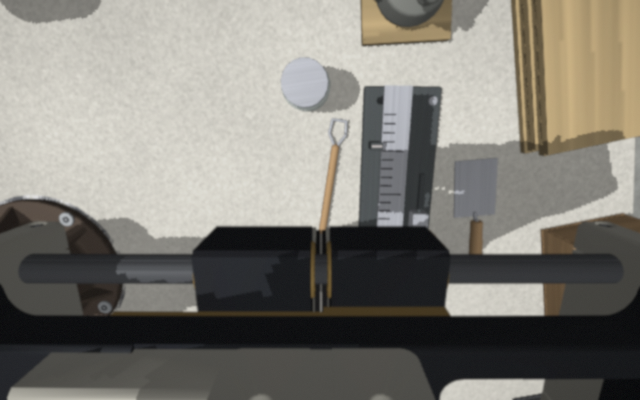

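Request:
apply_moves --pt "0 0.21 -0.83 0 0" --pt "0 0.21 -0.83 0 0" --pt "0 0.21 -0.83 0 0" --pt "0 0.21 -0.83 0 0" --pt "0 0.21 -0.83 0 0" --pt "0 0 0 0 0" --pt "0 0 0 0 0"

```text
clock: 2.78
position: [0.5465, -0.1694, 0.2856]
ee_rot: [-2.443, -1.973, -0.0]
force: [0.1, 0.9, 0.1]
width: 0.007
gripper_force: 0.0
```

Run:
```python
from h import *
c,im,d=grab("wrist","w2.png")
s=observe();R=cv2.Rodrigues(s["ee_rot"])[0]
print(s["position"],"ydir",np.degrees(np.arctan2(R[1,1],R[0,1])),s["clock"])
np.savez("w2c.npz",*c)
print(proj(c,[[.5634,-.0868,.16],[.5795,-.0136,.186],[.555,.098,.134]]))
a=im[0:240,240:560,::-1];cv2.imwrite("pics/w2c.png",cv2.resize(a,None,fx=2.5,fy=2.5,interpolation=cv2.INTER_CUBIC))
```

```text
[ 0.5465604  -0.16890765  0.28568344] ydir -12.078775922141288 2.825
[[ 319.64651724   98.99511239]
 [ 319.82942649    3.10645669]
 [ 268.10186601 -103.29748166]]
```

View pics/w2c.png

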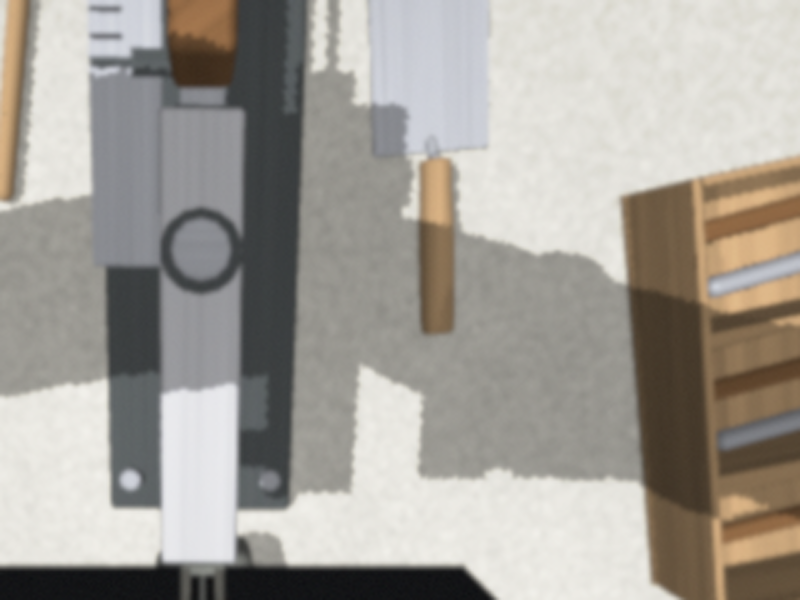

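The wrist view shows the button at full-image (320.4,99.6), against (319.6,99.0) predicted, so the pose is confirmed.

Request:
apply_moves --pt "0 0.14 0.685 0 0" --pt "0 0.14 0.685 0 0" --pt "0 0 0 -0.6 0" --pt "0 0 0 -0.6 0" --pt "0 0 0 -0.5 0" --pt "0 0 0 0 0" --pt "0 0 0 0 0"

```text
clock: 3.7
position: [0.5638, -0.0881, 0.1853]
ee_rot: [2.444, 1.973, 0.002]
force: [-0.7, -0.1, -0.2]
width: 0.005
gripper_force: 0.0
```

Request:
apply_moves --pt "0 0 0 -0.2 0" --pt "0 0 0 -0.13 0" --pt "0 0 0 -0.07 0" --pt "0 0 0 -0.07 0" --pt "0 0 0 0 0"

```text
clock: 4.32
position: [0.5629, -0.0891, 0.1556]
ee_rot: [-2.446, -1.971, 0.001]
force: [-0.2, -0.2, 0.2]
width: 0.004
gripper_force: 0.0
```

Request:
apply_moves --pt "0 0 0.02 -0.03 0" --pt "0 0 0 -0.03 0" --pt "0 0 0 -0.03 0" --pt "0 0 0 0 0"

```text
clock: 4.82
position: [0.563, -0.0879, 0.1503]
ee_rot: [-2.446, -1.971, 0.0]
force: [0.6, -0.3, 0.2]
width: 0.007
gripper_force: 0.0
```

Request:
apply_moves --pt "0 0 0 -0.05 0" --pt "0 0 0 -0.05 0" --pt "0 0 0 0 0"

```text
clock: 5.2
position: [0.5629, -0.0878, 0.1441]
ee_rot: [-2.446, -1.971, 0.001]
force: [-0.9, 0.3, 0.1]
width: 0.008
gripper_force: 0.0
```

Run:
```python
from h import *
cs,a,_=grab("scene","s3.png");s=observe()
ct,t,_=grab("top","t3.png")
print(s["position"],s["force"],s["clock"],s["joint_efforts"])
print(proj(cs,s["position"]),proj(ct,s["position"]))
a=cv2.resize(a[190:270,270:350,::-1],None,fx=5,fy=5,interpolation=cv2.INTER_CUBIC)
t=cv2.resize(t[120:200,340:420,::-1],None,fx=5,fy=5,interpolation=cv2.INTER_CUBIC)
cv2.imwrite("pics/c3.png",np.hstack([a,t]))
```

```text
[ 0.5629987  -0.08790079  0.14428616] [-0.96981963  0.248734    0.32315626] 5.25 [-1.15191360e-02 -5.56816113e+01  8.52972418e+00 -2.78519922e+01
 -6.28136261e-02  2.92582606e-02  1.13546351e-02]
[[314.13057118 244.85229809]] [[386.196626   163.74030311]]
```

View pics/c3.png

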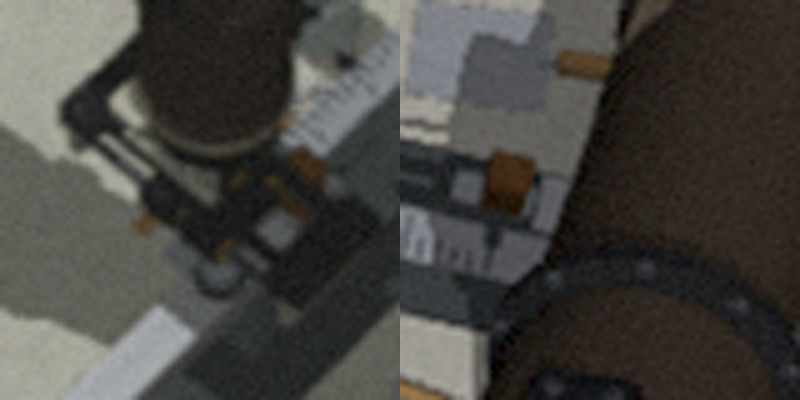

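The left half (scene) shows the gripper over the sleeve, with the button's ring at (215,275), where the TCP projects. The contact itself is unclear, so I'll check with the wrist camera.

Run:
```python
from h import *
c,im,d=grab("wrist","w3.png");s=observe()
print(proj(c,[[.5634,-.0868,.16],[.5634,-.0868,.152],s["position"]]))
K,dd,R,t=c;print(t,-R[:,2])
a=im[130:330,220:420,::-1];cv2.imwrite("pics/w3c.png",cv2.resize(a,None,fx=3,fy=3,interpolation=cv2.INTER_CUBIC))
print(np.round(d[170:320:10,300:345:5],3))
```

```text
[[320.37602894 230.13780335]
 [320.39073236 225.74753701]
 [320.32069227 223.53663172]]
[ 0.57754382 -0.02294786  0.33994305] [-0.05356125 -0.2426332  -0.96863839]
[[0.2   0.2   0.201 0.2   0.201 0.2   0.201 0.201 0.201]
 [0.203 0.203 0.202 0.201 0.202 0.203 0.201 0.203 0.202]
 [0.204 0.    0.204 0.204 0.204 0.204 0.204 0.204 0.204]
 [0.206 0.206 0.202 0.199 0.199 0.2   0.2   0.205 0.207]
 [0.201 0.201 0.199 0.194 0.192 0.194 0.197 0.2   0.2  ]
 [0.202 0.19  0.188 0.188 0.188 0.188 0.187 0.189 0.203]
 [0.089 0.089 0.089 0.163 0.167 0.166 0.088 0.089 0.088]
 [0.082 0.082 0.08  0.149 0.153 0.154 0.085 0.082 0.082]
 [0.075 0.076 0.076 0.142 0.142 0.141 0.081 0.076 0.075]
 [0.074 0.074 0.076 0.084 0.083 0.083 0.08  0.075 0.074]
 [0.076 0.074 0.077 0.081 0.082 0.081 0.079 0.075 0.075]
 [0.076 0.075 0.077 0.082 0.083 0.083 0.078 0.075 0.074]
 [0.076 0.076 0.076 0.125 0.138 0.125 0.079 0.077 0.077]
 [0.078 0.078 0.076 0.126 0.223 0.126 0.083 0.077 0.078]
 [0.078 0.077 0.077 0.127 0.226 0.077 0.077 0.076 0.075]]
```

View pics/w3c.png

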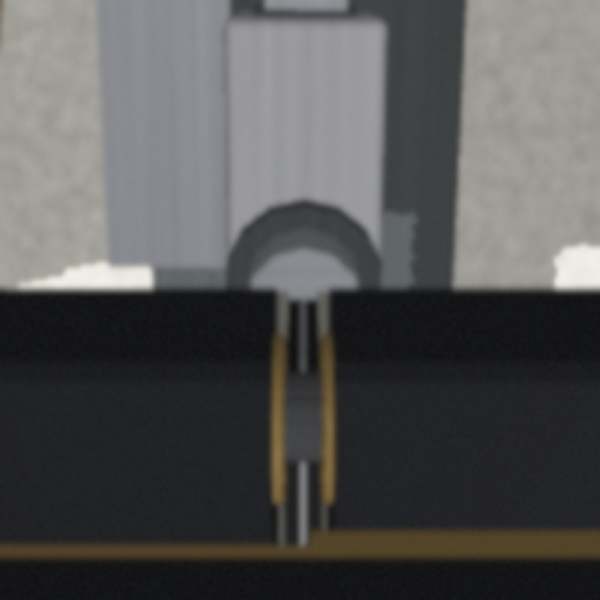

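The button's front part is at crop (305,270) with its ring (collar) visible, and the fingertips are hidden just beneath the carriers. I'll get the heights from depth.

Run:
```python
from h import *
K,dd,R,t=cam("wrist");d=np.load("pics/w3.png.npz")["dep"]
for v in range(150,265,5):
    o=[]
    for u in (305,316,320,324):
        x,y=cv2.undistortPoints(np.array([[[u,v]]],float),K,dd)[0,0]
        P=t+R@(np.array([x,-y,-1])*d[v,u]);o.append(np.round((P-[.5634,-.0868,0])*1000,0).astype(int))
    print(v,o)
print(observe()["position"],observe()["force"],observe()["clock"])
```

```text
150 [array([  0,  47, 140]), array([  7,  46, 141]), array([ 10,  45, 142]), array([ 12,  44, 141])]
155 [array([  0,  44, 142]), array([  6,  42, 140]), array([  9,  42, 141]), array([ 11,  42, 142])]
160 [array([ -1,  41, 141]), array([  6,  40, 142]), array([  8,  39, 141]), array([ 11,  38, 141])]
165 [array([ -2,  38, 141]), array([  5,  36, 140]), array([  8,  36, 142]), array([ 10,  35, 140])]
170 [array([ -2,  35, 142]), array([  4,  33, 140]), array([  7,  33, 140]), array([  9,  32, 142])]
175 [array([ -3,  31, 140]), array([  4,  30, 141]), array([  6,  29, 140]), array([  9,  29, 140])]
180 [array([ -4,  28, 140]), array([  3,  27, 141]), array([  6,  27, 142]), array([  8,  26, 142])]
185 [array([ -5,  25, 142]), array([  2,  24, 140]), array([  5,  23, 140]), array([  7,  23, 141])]
190 [array([ 14,  64, 340]), array([  2,  20, 141]), array([  4,  20, 141]), array([  7,  19, 140])]
195 [array([ -6,  19, 141]), array([  1,  17, 140]), array([  3,  17, 141]), array([  6,  16, 141])]
200 [array([ -7,  16, 141]), array([  1,  15, 146]), array([  3,  15, 147]), array([  5,  
[... 603 characters left out ...]
,   8, 182])]
235 [array([  4,  35, 260]), array([  0,   8, 188]), array([  2,   8, 190]), array([  4,   8, 190])]
240 [array([  4,  35, 263]), array([  0,   9, 197]), array([  2,   8, 196]), array([  3,   7, 196])]
245 [array([  4,  35, 268]), array([  0,   8, 202]), array([  2,   8, 202]), array([  3,   7, 202])]
250 [array([  4,  35, 270]), array([  0,   8, 208]), array([  2,   8, 208]), array([  4,   8, 210])]
255 [array([  4,  34, 272]), array([  5,  29, 261]), array([  6,  29, 262]), array([  7,  29, 261])]
260 [array([  4,  33, 272]), array([  5,  29, 264]), array([  6,  29, 263]), array([  7,  28, 263])]
[ 0.56310842 -0.08788381  0.14442501] [ 0.67174238 -1.49374618 -0.09532779] 5.35
```

The button top is still at z≈161 mm and unpressed, and the visible fingertip edge ends near z≈175–180 mm, so no contact has been made. I'll keep going down in small steps and watch the force.

Request:
apply_moves --pt "0 0 0.01 -0.05 0" --pt "0 0 0 -0.05 0" --pt "0 0 0 0 0"

```text
clock: 5.72
position: [0.5629, -0.0872, 0.1381]
ee_rot: [-2.446, -1.971, 0.001]
force: [-0.5, 0.3, -0.4]
width: 0.004
gripper_force: 0.0
```

```bash
cat > q.py <<'E'
from h import *
s0=observe();K,dd,R,t=cam("wrist");_,d=imaging.get_image("wrist")
P0=[]
for v in range(175,262):
  for u in range(306,336):
    if d[v,u]>.05:
        x,y=cv2.undistortPoints(np.array([[[u,v]]],float),K,dd)[0,0];P0.append(t+R@(np.array([x,-y,-1])*d[v,u]))
P=np.array(P0)-[.5634,-.0868,0];c,s=np.cos(1.354),np.sin(1.354)
gx=c*P[:,0]+s*P[:,1];gy=-s*P[:,0]+c*P[:,1];r=np.hypot(gx,gy)
m=(r<11.5e-3)&(P[:,2]>.148)&(P[:,2]<.166);print("button z",np.median(P[m,2]),m.sum())
f=(P[:,2]>.164)&(P[:,2]<.25);print("finger lowest",np.sort(P[f,2])[:5] if f.any() else 0,"gx",gx[f].min(),gx[f].max(),"gy",gy[f].min(),gy[f].max())
print(s0["position"],s0["force"],s0["clock"])
E
python3 q.py
```

```text
button z 0.16021376634846846 402
finger lowest [0.17502941 0.17527189 0.17546169 0.17546734 0.17551706] gx 0.008189312267914254 0.03617215365448766 gy -0.004142900521937965 0.004735372778843744
[ 0.56285035 -0.087181    0.13807891] [-0.48376809  0.26369687 -0.3829226 ] 5.725
```

Request:
apply_moves --pt "0 0 0 -0.06 0" --pt "0 0 0 -0.06 0" --pt "0 0 0 0 0"

```text
clock: 6.15
position: [0.5628, -0.0872, 0.1308]
ee_rot: [-2.446, -1.971, 0.001]
force: [0.2, -0.9, 0.3]
width: 0.002
gripper_force: 0.0
```

```bash
python3 q.py
```

```text
button z 0.15926516236086544 302
finger lowest [0.16749016 0.16751576 0.16754505 0.16783845 0.16795227] gx 0.008246364006007253 0.03633107721839912 gy -0.004134809345343786 0.004784726470267828
[ 0.56281652 -0.08724018  0.13084218] [ 0.24319833 -0.93816865  0.34008603] 6.15
```

Request:
apply_moves --pt "0 0 0 -0.05 0" --pt "0 0 0 -0.05 0" --pt "0 0 0 0 0"

```text
clock: 6.58
position: [0.5629, -0.0873, 0.1249]
ee_rot: [-2.446, -1.971, 0.001]
force: [0.1, -0.5, -0.6]
width: 0.001
gripper_force: 0.0
```

```bash
python3 q.py
```

```text
button z 0.15797144676625502 268
finger lowest [0.1641091  0.1641606  0.16425099 0.16425419 0.16441611] gx 0.008071087496849374 0.036183781245638376 gy -0.00416572253526027 0.004658066793067786
[ 0.56289088 -0.08728681  0.12494132] [ 0.13138582 -0.5052204  -0.60891007] 6.575
```

Run:
```python
from h import *
c,im,d=grab("wrist","w4.png")
K,dd,R,t=c
a=im[170:270,270:370,::-1];cv2.imwrite("pics/w4c.png",cv2.resize(a,None,fx=6,fy=6,interpolation=cv2.INTER_CUBIC))
for v in range(196,244,3):
    o=[]
    for u in (306,312,320,328):
        x,y=cv2.undistortPoints(np.array([[[u,v]]],float),K,dd)[0,0]
        P=t+R@(np.array([x,-y,-1])*d[v,u]);o.append(np.round((P-[.5634,-.0868,0])*1000,0).astype(int).tolist())
    print(v,o)
```

```text
196 [[-4, 23, 141], [0, 22, 140], [4, 21, 140], [9, 20, 140]]
199 [[-4, 22, 142], [-1, 21, 141], [4, 20, 141], [8, 18, 140]]
202 [[-5, 19, 140], [-1, 19, 141], [3, 18, 141], [8, 17, 141]]
205 [[-5, 18, 141], [-1, 17, 141], [3, 16, 140], [8, 15, 141]]
208 [[-5, 16, 141], [-2, 16, 144], [3, 15, 145], [7, 14, 145]]
211 [[-5, 15, 144], [-2, 15, 147], [3, 14, 148], [7, 13, 147]]
214 [[-6, 14, 147], [-2, 13, 146], [2, 13, 147], [7, 12, 148]]
217 [[-6, 12, 146], [-3, 12, 147], [2, 11, 149], [6, 10, 147]]
220 [[-6, 10, 146], [-3, 11, 151], [2, 11, 154], [6, 9, 152]]
223 [[-7, 9, 147], [-3, 11, 155], [2, 11, 158], [6, 10, 157]]
226 [[4, 36, 234], [-2, 11, 161], [2, 10, 161], [6, 9, 160]]
229 [[3, 35, 235], [-2, 11, 165], [1, 9, 161], [6, 9, 165]]
232 [[4, 36, 238], [-2, 11, 170], [1, 8, 165], [6, 9, 169]]
235 [[4, 36, 241], [-2, 11, 174], [2, 9, 170], [6, 9, 174]]
238 [[4, 36, 244], [4, 31, 232], [2, 9, 176], [6, 9, 179]]
241 [[4, 36, 246], [4, 30, 232], [2, 9, 179], [6, 9, 182]]
```

View pics/w4c.png

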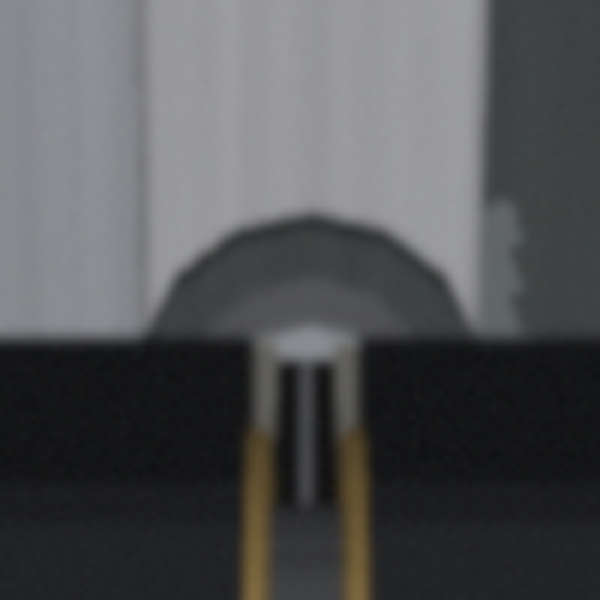

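The fingertips are now just over the button, whose top is still at ~161 mm with the side wall visible. The fingertips really sit about 35 mm higher than the reported TCP. I'll press on slowly.

Request:
apply_moves --pt "0 0 0 -0.04 0" --pt "0 0 0 -0.04 0" --pt "0 0 0 0 0"

```text
clock: 7.05
position: [0.5631, -0.0873, 0.1203]
ee_rot: [2.446, 1.971, -0.0]
force: [-0.5, 0.0, -0.6]
width: 0.004
gripper_force: 0.0
```

Request:
apply_moves --pt "0 0 0 -0.03 0" --pt "0 0 0 -0.03 0" --pt "0 0 0 0 0"

```text
clock: 7.42
position: [0.563, -0.0872, 0.1166]
ee_rot: [-2.446, -1.971, 0.0]
force: [0.3, 0.0, -1.1]
width: 0.007
gripper_force: 0.0
```

Request:
apply_moves --pt "0 0 0 -0.03 0" --pt "0 0 0 -0.03 0" --pt "0 0 0 0 0"

```text
clock: 7.8
position: [0.5632, -0.0873, 0.1152]
ee_rot: [-2.446, -1.971, -0.003]
force: [-9.6, 2.5, 26.1]
width: 0.006
gripper_force: 12.9
```

Run:
```python
from h import *
c,im,d=grab("wrist","w5.png")
K,dd,R,t=c
for v in range(205,244,3):
    o=[]
    for u in (312,316,320,324,328):
        x,y=cv2.undistortPoints(np.array([[[u,v]]],float),K,dd)[0,0]
        P=t+R@(np.array([x,-y,-1])*d[v,u]);o.append(np.round((P-[.5634,-.0868,0])*1000,0).astype(int).tolist())
    print(v,o)
s=observe();print(s["position"],s["force"],s["joint_efforts"])
```

```text
205 [[-1, 19, 139], [2, 19, 141], [4, 19, 140], [6, 18, 140], [8, 18, 142]]
208 [[-1, 18, 141], [1, 18, 141], [4, 17, 142], [6, 16, 141], [8, 16, 141]]
211 [[-1, 16, 142], [1, 16, 141], [3, 16, 144], [5, 15, 143], [8, 15, 142]]
214 [[-1, 16, 145], [1, 16, 147], [3, 15, 147], [5, 15, 146], [7, 14, 146]]
217 [[-1, 15, 147], [1, 14, 146], [3, 13, 146], [5, 13, 147], [7, 13, 147]]
220 [[-2, 13, 147], [0, 13, 147], [2, 12, 147], [5, 11, 147], [7, 11, 147]]
223 [[-2, 11, 146], [0, 11, 149], [2, 11, 149], [4, 10, 149], [6, 10, 147]]
226 [[-2, 11, 152], [0, 11, 152], [2, 10, 152], [4, 10, 152], [6, 9, 151]]
229 [[-2, 11, 156], [0, 10, 154], [2, 9, 153], [4, 9, 153], [6, 9, 155]]
232 [[-2, 11, 160], [0, 9, 157], [2, 9, 156], [4, 8, 156], [6, 10, 161]]
235 [[-2, 11, 164], [0, 9, 162], [2, 9, 161], [4, 8, 160], [6, 9, 163]]
238 [[4, 31, 223], [0, 9, 165], [2, 9, 165], [4, 8, 165], [14, 64, 311]]
241 [[4, 31, 223], [0, 9, 168], [2, 9, 170], [4, 8, 169], [6, 10, 173]]
[ 0.56325629 -0.08725295  0.11525109] [-8.4200744   2.0913643  25.09669312] [ 5.87478038e-01 -4.55464947e+01  7.16359153e+00 -2.39048338e+01
 -3.64863910e-01 -3.34651954e+00  2.80756736e-03]
```

The button top now reads 152–153 mm, fully down with 25 N at the stop. So reported z ≈ tip z − 37 mm. I'll lift off, move over the grip and open.

Request:
apply_moves --pt "0 0 0 0.3 0" --pt "0 0 0 0.7 0" --pt "0 0 0 0.7 0" --pt "60 0.13 0.61 0 0" --pt "60 0.13 0.61 0 0" --pt "60 0 0 0 -0.01" --pt "60 0 0 0 0" --pt "60 0 0 0 0"

```text
clock: 8.85
position: [0.5785, -0.0155, 0.2154]
ee_rot: [2.452, 1.963, -0.0]
force: [-0.6, -1.0, 0.5]
width: 0.498
gripper_force: 0.0
```

Run:
```python
from h import *
c,im,d=grab("wrist","w6.png");s=observe()
K,dd,R,t=c
print(s["position"],s["force"],s["width"],s["clock"],proj(c,[[.5795,-.0136,.186],[.5795,-.0136,.19]]))
a=im[60:280,200:440,::-1];cv2.imwrite("pics/w6c.png",cv2.resize(a,None,fx=3,fy=2.7,interpolation=cv2.INTER_CUBIC))
```

```text
[ 0.57853175 -0.01537705  0.2153772 ] [-0.70110812  0.62053743  0.53290838] 0.5430204979139367 8.9 [[321.08400715 208.04092129]
 [321.09107177 209.5636295 ]]
```

View pics/w6c.png

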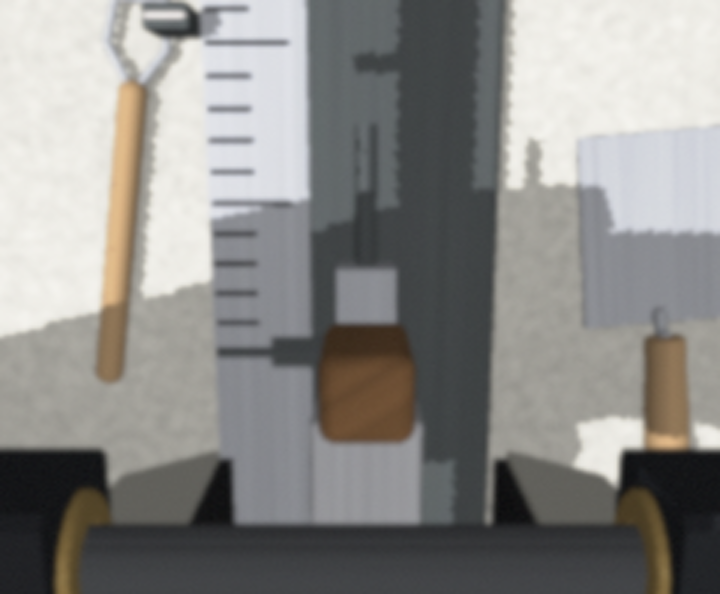

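The wrist crop shows the grip top centred at (367,400), the pointer at row 352 and the clip's white line at (172,20), between the 100 tick (row 42) and the 110 tick (row 8). I'll compute the clip offset.

Run:
```python
from h import *
c=cam("wrist")
f=lambda u,v:((u+.5)/3+200-.5,(v+.5)/2.7+60-.5)
e=np.array([np.cos(1.354),np.sin(1.354)]);n=np.array([-e[1],e[0]]);O=np.array([.57518,-.03309])
for nm,uv,z in(("clip",(172,20),.134),("ptr",(250,352),.123),("t50",(250,203),.121),("t100",(250,42),.121),("t110",(230,8),.121),("grip",(367,400),.186)):
    w=atz(c,*f(*uv),z)[:2]-O;print(nm,w@e,w@n)
```

```text
clip 0.12497028686639185 0.05174482933756154
ptr 0.019566136795927325 0.03533268856101204
t50 0.06987797324965202 0.03385978145667689
t100 0.12018922878853407 0.032176262439963535
t110 0.13030580013913987 0.0375184388262508
grip 0.020238861825890866 -0.0007071145475195897
```

Run:
```python
from h import *
K,dd,R,t=cam("wrist");d=np.load("pics/w6.png.npz")["dep"]
e=np.array([np.cos(1.354),np.sin(1.354)]);n=np.array([-e[1],e[0]]);O=np.array([.57518,-.03309])
for cu in (195,205,215,222,228,498,505,512,525):
  o=[]
  for cv in (470,485,500,515):
    u=int(200+cu/3);v=int(60+cv/2.7)
    x,y=cv2.undistortPoints(np.array([[[u,v]]],float),K,dd)[0,0] if False else __import__('cv2').undistortPoints(np.array([[[u,v]]],float),K,dd)[0,0]
    P=t+R@(np.array([x,-y,-1])*d[v,u]);w=P[:2]-O;o.append(np.round([1000*(w@e),1000*(w@n),1000*P[2]]).astype(int).tolist())
  print(cu,o)
```

```text
195 [[29, 28, 264], [29, 27, 270], [28, 26, 276], [28, 25, 279]]
205 [[29, 26, 264], [28, 26, 267], [28, 25, 274], [28, 24, 280]]
215 [[28, 25, 259], [27, 25, 265], [27, 23, 273], [25, 23, 274]]
222 [[28, 24, 260], [27, 23, 265], [24, 23, 265], [21, 23, 266]]
228 [[27, 23, 257], [24, 23, 257], [21, 23, 259], [19, 23, 260]]
498 [[27, -23, 260], [26, -22, 262], [23, -22, 263], [20, -23, 263]]
505 [[27, -24, 259], [27, -23, 266], [25, -23, 268], [23, -23, 269]]
512 [[27, -25, 259], [27, -24, 265], [27, -23, 273], [25, -23, 275]]
525 [[29, -27, 263], [29, -25, 270], [27, -25, 274], [27, -24, 278]]
```

The open fingertips are near z≈255 at reported 215, so the offset holds at about 38 mm and the fingers are centred on the grip. Next I descend and close.

Request:
apply_moves --pt "60 0.02 0.03 -0.4 0" --pt "60 0 0 -0.5 0" --pt "60 0 0 -0.5 0" --pt "60 0 0 -0.35 0" --pt "60 0 0 0 0" --pt "60 0 0 0 0"

```text
clock: 9.65
position: [0.5805, -0.0129, 0.1111]
ee_rot: [2.451, 1.964, 0.001]
force: [-0.0, -0.3, 0.3]
width: 0.601
gripper_force: 0.0
```

Request:
apply_moves --pt "15 0 0 0 0" --pt "0 0 0 0 0" --pt "0 0 0 0 0" --pt "0 0 0 0 0" --pt "0 0 0 0 0" --pt "0 0 0 0 0" --newtons 25

```text
clock: 10.4
position: [0.5803, -0.0123, 0.1105]
ee_rot: [2.451, 1.965, 0.001]
force: [1.6, 0.6, 1.1]
width: 0.261
gripper_force: 25.0
```

Request:
apply_moves --pt "0 0.037 0.08 0 0" --pt "0 0.037 0.17 0 0" --pt "0 0.037 0.17 0 0" --pt "0 0.037 0.17 0 0" --pt "0 0.037 0.17 0 0" --pt "0 0.037 0.17 0 0" --pt "0 0.037 0.17 0 0" --pt "0 0.037 0.17 0 0" --pt "0 0.037 0.17 0 0" --pt "0 0.037 0.17 0 0" --pt "0 0 0.08 0 0" --pt "0 0 0 0 0"

```text
clock: 11.9
position: [0.6029, 0.0887, 0.1105]
ee_rot: [2.45, 1.964, 0.001]
force: [3.2, -3.8, 2.6]
width: 0.264
gripper_force: 25.0
```

Run:
```python
from h import *
s=observe();w,iw,_=grab("wrist","w7.png");c,im,d=grab("top","t7.png");cs,a,_=grab("scene","s7.png")
print(s["position"],s["force"],s["width"],s["gripper_force"],s["clock"])
e=np.array([np.cos(1.354),np.sin(1.354)]);print((s["position"][:2]-[.5803,-.0123])@e)
n=np.array([-e[1],e[0]]);O=np.array([.57518,-.03309])
P=lambda x,y,z:np.r_[O+x*e+y*n,z]
print(proj(c,P(.125,.0475,.134)),proj(cs,P(.125,.0475,.134)),proj(w,P(.125,.0475,.134)))
t=cv2.resize(im[130:190,290:380,::-1],None,fx=4.4,fy=4.4,interpolation=cv2.INTER_CUBIC)
b=cv2.resize(a[180:240,305:395,::-1],None,fx=4.4,fy=4.4,interpolation=cv2.INTER_CUBIC)
cc=cv2.resize(iw[150:270,230:410,::-1],(396,264),interpolation=cv2.INTER_CUBIC)
cv2.imwrite("pics/c7.png",np.vstack([np.hstack([t,b]),np.hstack([cc,cc*0])]))
```

```text
[0.60286521 0.0887347  0.11048017] [ 3.15521079 -3.75763034  2.63336257] 0.26380734057509736 25.00185191631317 11.9
0.10352346026046495
[[321.46141414 165.98484276]] [[340.70414383 200.91273823]] [[236.65764771 236.87446181]]
```

View pics/c7.png

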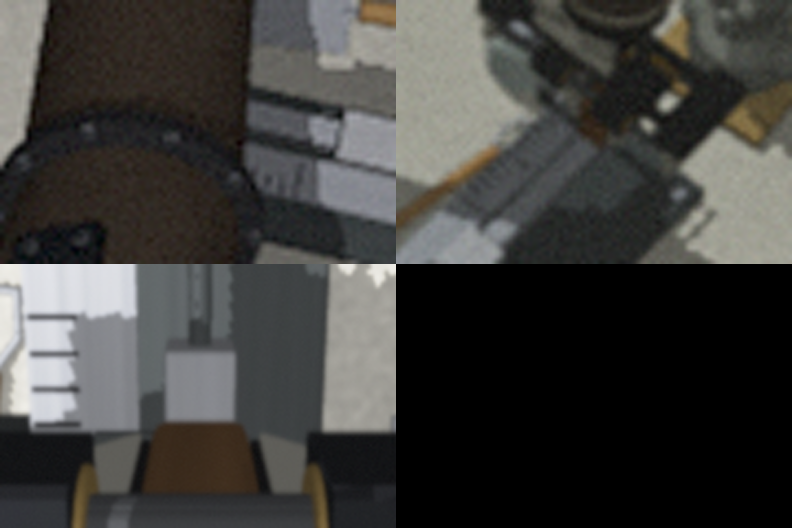

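The arm is drawn out, with the grip between the pads and the tube end at wrist crop row 352 (light edge). The clip and pointer are hidden behind the gripper, so I'll check for slip using the tube's front edge, comparing with the earlier picture.

Run:
```python
from h import *
K,dd,R,t=cam("wrist");p=imaging.camera_params("wrist");T=np.array(p["tool_from_camera"])
Rt=cv2.Rodrigues(np.array([2.452,1.963,0.]))[0];c6=(K,dd,Rt@T[:3,:3],Rt@T[:3,3]+[.57853,-.01538,.21538])
e=np.array([np.cos(1.354),np.sin(1.354)]);n=np.array([-e[1],e[0]]);O=np.array([.57518,-.03309])
def edge(fn,lo,hi,c):
    z=np.load(fn);g=z["im"].astype(float).mean(2)
    d=z["dep"]
    for v in range(lo,hi):
        u=321; x,y=cv2.undistortPoints(np.array([[[u,v]]],float),K,dd)[0,0]
        P=c[3]+c[2]@(np.array([x,-y,-1])*d[v,u]);w=P[:2]-O
        print(v,g[v,u-4:u+5].mean().round(),np.round([1000*(w@e),1000*(w@n),1000*P[2]],1))
edge("pics/w6.png.npz",154,186,c6);print();edge("pics/w7.png.npz",180,228,(K,dd,R,t))
```

```text
154 59.0 [ 53.3  -0.2 127.7]
155 60.0 [ 52.4  -0.2 127.3]
156 62.0 [ 51.6  -0.2 127.9]
157 68.0 [ 50.8  -0.2 128.4]
158 82.0 [ 50.   -0.2 129.7]
159 106.0 [ 49.5  -0.2 132.4]
160 128.0 [ 48.9  -0.2 135. ]
161 139.0 [ 48.2  -0.2 136.3]
162 142.0 [ 47.2  -0.2 135.4]
163 142.0 [ 4.630e+01 -1.000e-01  1.345e+02]
164 143.0 [ 4.550e+01 -1.000e-01  1.352e+02]
165 143.0 [ 4.470e+01 -1.000e-01  1.361e+02]
166 142.0 [ 4.360e+01 -1.000e-01  1.341e+02]
167 142.0 [ 4.280e+01 -1.000e-01  1.351e+02]
168 143.0 [ 4.200e+01 -1.000e-01  1.352e+02]
169 143.0 [ 4.110e+01 -1.000e-01  1.352e+02]
170 142.0 [ 4.030e+01 -1.000e-01  1.356e+02]
171 142.0 [ 3.950e+01 -1.000e-01  1.364e+02]
172 143.0 [ 3.830e+01 -1.000e-01  1.345e+02]
173 142.0 [ 3.73e+01 -1.00e-01  1.34e+02]
174 142.0 [ 3.660e+01 -1.000e-01  1.348e+02]
175 142.0 [ 3.570e+01 -1.000e-01  1.347e+02]
176 142.0 [ 3.480e+01 -1.000e-01  1.348e+02]
177 141.0 [ 3.400e+01 -1.000e-01  1.355e+02]
178 134.0 [ 3.300e+01 -1.000e-01  1.349e+02]
179 112.0 [ 3.220e+01 -1.000e-01  1.351e+02]
180 76.0 [ 3.250e+01 -1.000e-01  1.417e+02]
181 50.0 [ 3.260e+01 -1.000e-
[... 914 characters left out ...]
44.1  -1.3 134.4]
205 137.0 [143.7  -1.3 135.2]
206 137.0 [143.1  -1.3 134.9]
207 137.0 [142.5  -1.3 135.1]
208 137.0 [141.9  -1.3 134.9]
209 137.0 [141.2  -1.3 134.5]
210 137.0 [140.7  -1.3 134.7]
211 137.0 [140.3  -1.3 135.5]
212 137.0 [139.9  -1.3 136. ]
213 137.0 [138.9  -1.3 134.6]
214 137.0 [138.3  -1.3 134.8]
215 137.0 [137.7  -1.3 134.7]
216 137.0 [137.   -1.3 134.5]
217 137.0 [136.8  -1.3 135.6]
218 137.0 [136.1  -1.3 135.1]
219 133.0 [135.2  -1.3 134.4]
220 122.0 [134.7  -1.3 134.6]
221 96.0 [134.4  -1.3 135.4]
222 65.0 [135.6  -1.3 140.8]
223 46.0 [135.6  -1.3 142.5]
224 42.0 [135.2  -1.3 142.9]
225 42.0 [135.2  -1.3 144.6]
226 43.0 [135.4  -1.3 146.9]
227 42.0 [135.5  -1.2 148.7]
```

The tube and grip edges both moved 102.9 mm, so there was no slip. The clip needs 105 mm, so I nudge 2.1 mm further.

Request:
apply_moves --pt "0 0.008 0.035 0 0" --pt "0 0 0 0 0" --pt "0 0 0 0 0" --pt "0 0 0 0 0" --pt "0 0 0 0 0"

```text
clock: 12.68
position: [0.6031, 0.0902, 0.1105]
ee_rot: [2.451, 1.963, 0.001]
force: [4.0, -3.8, 2.2]
width: 0.255
gripper_force: 25.0
```

Run:
```python
from h import *
c,im,d=grab("wrist","w8.png");s=observe()
e=np.array([np.cos(1.354),np.sin(1.354)]);O=np.array([.57518,-.03309]);K,dd,R,t=c
o=[]
for v in range(224,229):
    x,y=cv2.undistortPoints(np.array([[[321,v]]],float),K,dd)[0,0]
    P=t+R@(np.array([x,-y,-1])*d[v,321]);o.append((P[:2]-O)@e*1000)
print("draw",np.median(o)-32.55,s["position"],s["force"],s["gripper_force"],s["clock"],np.abs(s["dq"]).max())
```

```text
draw 105.14271453038809 [0.60316327 0.09022381 0.11047416] [ 3.73476707 -3.39720112  1.61839998] 25.00156044960022 12.725 0.0022903036034313227
```

```bash
python3 -c "
from cell import arm
print(arm.sign_off())"
```

```text
the job is handed in; nothing more can be done
None
```

I pushed the lock button fully down, drew the arm out about 105 mm by its grip to the clip, and handed the job in still holding it at 25 N; the pointer was hidden by the gripper at the end, so its position at the clip is calculated from wrist-camera measurements, and no verdict came back.

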